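Seat the lathe's drive pulley on its keys and cap it with the spacer sleeve

TASK

The drive pulley of the engraving lathe has been slipped onto the upright shaft of the bearing stand, but its keyways miss the shaft's two keys and it sits too high. Turn the pulley on the shaft until its keyways drop over the keys and it lies fully home on the shoulder; then take the steel spacer sleeve from the bench and set it over the end of the shaft so that it stands square on the pulley's boss. Leave the glass tumbler where it stands.

Things in the scene. Friction and masses are not known exactly. Their poses are not given: they have to be found in the camera images.
- stand: Fixed grey bearing stand: oblong foot 140 x 76 x 12 mm with a dark bolt at each end, a round housing (72 mm across) and an upright steel shaft 24 mm in diameter, tapering above 124 mm to 16 mm at 132 mm above the bench. Origin: centre of the foot's underside, on the shaft's axis; z up, x along the foot's long side. Place and yaw vary.
- shoulder (a point): Centre of the housing's flat round top (56 mm across), 60 mm above the bench, where the pulley must lie. From it up to 80 mm above the bench two keys stand out of the shaft on both sides, at the stand's +x and -x (in line with the foot's long side), 10 mm wide, reaching 19 mm from the axis. The pulley hides them from above.
- shaft_end (a point): Top of the shaft, on its axis, 138 mm above the bench. The last 6 mm are a flat tang 14.5 x 6 mm whose long side lies along the stand's x, in line with the keys.
- pulley: Loose aluminium V-belt pulley, 0.3 to 0.55 kg, on the shaft: rim 90 mm in diameter, 24 mm high, and above it a boss 54 mm in diameter (grip it across, from above); total height 56 mm. Origin: centre of the underside; z up, x through its two facing keyways. At first it rests on the keys, underside 80 mm above the bench, keyways 0.5 to 1.57 rad from the keys, either way round.
- pulley_boss (a point): Centre of the boss's top face, 136 mm above the bench at first, 116 mm when home. Bore 27 mm; keyways at the pulley's +x and -x, 14 mm wide, to 21 mm from the axis, full length, visible in this face. Either keyway fits either key, so a quarter turn at most. Within about 0.1 rad of alignment the pulley, let go, drops 20 mm home by its own weight.
- sleeve: Loose steel spacer sleeve, 0.15 to 0.3 kg: a thick tube 50 mm outside, bore 29 mm right through, 60 mm long, fine grooves round it near both ends, which are alike. It stands upright on the bench to the left or right of the stand. Origin: centre of its underside; z up along the bore.
- sleeve_middle (a point): Middle of the sleeve on its axis, 30 mm from either end; 146 mm above the bench when it stands on the boss of the seated pulley.
- tumbler: Clear cut-glass tumbler, 76 mm in diameter, 88 mm high, standing mouth up on the bench on the side of the stand where the sleeve is not. Not to be disturbed. Origin: centre of its underside. (Mind the room: left of the bench, from y = 0.49 on and from x = 0.36 forward, a grey counter's top is 340 mm above the bench; raise the gripper before coming over from the start.)
There are look-alikes about, which are no part of the job. What is shaped like the pulley but blue is not meant. Of the things that look like the sleeve, take the one that is farthest from the robot's base at the start.

How it is judged (in metres and radians):
On the way:
1. the pulley has dropped over the keys and lies home on the shoulder, while the sleeve is not yet on the shaft (z of pulley in the frame of stand below 0.064 m and horizontal distance between pulley and stand below 0.006 m and angle between the x axis of pulley and the x axis of stand, either way round below 0.25 rad and horizontal distance between sleeve_middle and stand above 0.05 m), for 0.2 s.
At the end, for the whole second after the job is handed in: Pulley on the shoulder: underside within 3 mm, axis within 5 mm and 0.06 rad of the shaft's, keyways within 0.25 rad of the keys. Sleeve on the boss round the shaft: middle 141 to 150 mm above the bench, within 6 mm of the axis, upright within 0.08 rad. Both at rest (z of pulley in the frame of stand below 0.063 m and horizontal distance between pulley and stand below 0.005 m and angle between the x axis of pulley and the x axis of stand, either way round below 0.25 rad and angle between the z axis of pulley and the z axis of stand, either way round below 0.06 rad and z of sleeve_middle in the frame of stand between 0.141 and 0.15 m and horizontal distance between sleeve_middle and stand below 0.006 m and angle between the z axis of sleeve and the z axis of stand, either way round below 0.08 rad and linear speed of each of sleeve, pulley below 0.02 m/s); the robot touches nothing.
It fails at once if the glass tumbler is moved more than 30 mm (distance of tumbler from where it was at the start of the episode above 0.03 m).
It also fails if it takes over 58 s, if anything falls off the work surface, if the arm or the gripper's body presses on something with over 40 N, if the wrist force passes 120 N, or if a joint passes its speed limit or range.

ROBOT

A 6-joint arm with a two-finger parallel gripper is mounted at the origin on a cart in front of the work surface, level with it; the furniture and walls round the work are solid. World frame = base frame: x ahead of the robot, y to its left, z up, the work surface at z = 0. Lengths are in m, angles in degrees, forces in N, time in s.
With the tool pointing down it reaches from about 0.25 to 0.725 m from the base axis. Payload 9.7 kg.
Tool frame: the origin (TCP) lies between the finger pads; the fingertips stand 19 mm ahead of it and the grasp point (between the pads) is the TCP; z points along the fingers, y is the line along which they close (so a half turn about z gives the same grasp; the last joint's range is limited). The gripper opens to 85 mm and grips with 20 to 120 N. Pads are 22 mm wide; open, the fingers measure 114 mm over their backs; the gripper's body (76 mm by 85 mm) begins 54 mm behind the grasp point. The pads swing forward as they close: fully open they stand 13 mm farther back than shut.
Start: joints at [73.912, 4.979, 10.078, 95.1, 0, 90], TCP at [0.152, 0.528, 0.25] pointing down, gripper open.
Joint ranges: [-179.16, 179.16], [-48.56, 103.87], [-65.8, 70.77], [-126.05, 130.52], [-82.76, 87.17], [-180, 180]. Speed limits (degrees/s): [127.2, 127.2, 147.25, 180, 180, 180].

INTERFACE

Orientations are given as [roll, pitch, yaw] about the fixed x, y, z axes, in that order (R = Rz(yaw) Ry(pitch) Rx(roll)).
In Python, from workcell import telemetry, camera, calibration, workorder gives the robot as it stands.
- The arm moves only by the tool play_rows, never from a script. Its argument "increments" is a list of rows, each a list of 3 entries, a list of its own where there are three numbers: the shift along the tool's x, y, z in mm, then the turn, a rotation vector about the tool's x, y, z in degrees, then the closure, from 0 (fully open) to 1 (shut). In form: [[[x, y, z], [ax, ay, az], jaw], ...]. A call has 1 to 20 rows; each row is the pose to reach, as a shift and turn from the pose commanded when the call began, along the tool's axes at that moment; what a row does not reach only later rows make up. A row lasts 1/10 s, in which the tool goes at most 50 mm and 8.59 degrees, less where a joint would pass 70% of its speed; a pose out of reach is approached as far as the arm can. A call with a gripper value outside its range is refused whole. The fingers move at their own pace and stop on an object; "grip_force" is the grip in N (left out, the last holds). Time passes only in rows, so rows that repeat a pose let the fingers close. It gives the time, the measured TCP pose, the force, the opening and the grip force at its end, in the units of the state.
- telemetry.get_obs(): the state, without advancing time (a new reading comes with each control period).
- camera(name): name is "scene" or "side" or "wrist"; returns (picture, depth): 400x640x3 uint8, red, green, blue; 400x640 float32, m along the optical axis (not along the pixel's ray), 0 where there is no reading.
- calibration(name): a dict with "vertical_fov" (degrees; the focal length in pixels is half the picture's height over the tangent of half this angle, whatever the lens; pixels are square), "cx", "cy" (the principal point, pixels), "k1" (the pictures are not rectified: a ray, as slopes to the right and down, at radius r is drawn at 1 + k1 r^2 times it, then the intrinsics apply), "rvec" (rotation vector, rad) and "tvec" (3), from world to camera coordinates, as OpenCV has them; the wrist camera has in their place "hand_eye" (4x4, takes a point from camera to tool coordinates, whose origin is the TCP and whose axes are the flange's). Camera axes: x right, y down, z forward; pixel columns grow to the right and rows downward; lengths in m; the calibration is good to about 2 mm. A picture is of the moment at which its call begins: read the wrist's pose just before it. calibration takes no time and is no camera call.
- workorder.job_done(): hands the job in; it is judged then, once.
The state is a dict: "time": time; "q": joint angles; "qd": joint speeds; "joint_efforts": joint torques, N m; "ee_pos": TCP position; "tcp_rot": TCP orientation; "wrist_force": force on the tool from outside, world axes, zero at the start; "torque": the same for the moment, N m; "opening": finger opening in m; "grasp_force": force on a finger pad.
Only numpy, scipy, OpenCV 4.12 (cv2) and the standard library are available. Lean on these libraries where they do the work, as an engineer would, in place of code of your own. Each camera call takes 0.05 s, during which the arm holds its last target. There are 200 camera calls.

## Working session

There is one attempt and no reset: what is moved stays moved. The work goes in short steps, Python scripts to look and compute and a tool call to move; the robot and the scene stay as the last step left them, time stands still between calls to the robot, and variables do not carry over. Pictures are saved under pics/ and viewed, at most 10 in all, crops included, and the job is handed in when it is done.

Besides the shell and the picture viewer there is one more tool, called as name(argument=value, ...) on one line, values as JSON. play_rows: Moves the arm, as the interface text tells. Its arguments: {"type":"object","properties":{"increments":{"type":"array"},"grip_force":{"type":"number"}},"required":["increments"]}

```bash
ls; mkdir -p pics; cat > h.py <<'E'
import numpy as np, cv2
from scipy.spatial.transform import Rotation as R
from workcell import telemetry, camera, calibration, workorder
def K(c):
    f=200/np.tan(np.radians(c['vertical_fov'])/2); return f,c['cx'],c['cy'],c['k1']
def pose(name,obs=None):
    c=calibration(name)
    if name=='wrist':
        H=np.array(c['hand_eye']); T=np.eye(4); T[:3,:3]=R.from_euler('xyz',obs['tcp_rot'],degrees=True).as_matrix(); T[:3,3]=obs['ee_pos']
        return T@H
    T=np.eye(4); r=R.from_rotvec(np.ravel(c['rvec'])).as_matrix(); T[:3,:3]=r.T; T[:3,3]=-r.T@np.ravel(c['tvec']); return T
def rays(name,uv):
    f,cx,cy,k=K(calibration(name)); uv=np.atleast_2d(uv).astype(float)
    d=(uv-[cx,cy])/f; s=d.copy()
    for _ in range(20): s=d/(1+k*(s**2).sum(1,keepdims=True))
    return np.c_[s,np.ones(len(s))]
def plane(name,uv,z,obs=None):
    T=pose(name,obs); d=rays(name,uv)@T[:3,:3].T; o=T[:3,3]
    return o+d*((z-o[2])/d[:,2])[:,None]
def cloud(name,D,obs=None):
    v,u=np.mgrid[0:400,0:640]; p=rays(name,np.c_[u.ravel(),v.ravel()])*D.ravel()[:,None]
    T=pose(name,obs); return (p@T[:3,:3].T+T[:3,3]).reshape(400,640,3)
def proj(name,P,obs=None):
    T=np.linalg.inv(pose(name,obs)); p=np.atleast_2d(P)@T[:3,:3].T+T[:3,3]; s=p[:,:2]/p[:,2:]
    f,cx,cy,k=K(calibration(name)); return s*(1+k*(s**2).sum(1,keepdims=True))*f+[cx,cy]
def save(n,im): cv2.imwrite('pics/'+n+'.png',im[...,::-1])
E
python3 - <<'E'
from h import *
o=telemetry.get_obs(); print({k:np.round(v,3) for k,v in o.items()})
a,d=camera('scene'); b,e=camera('side')
np.savez('first',a=a,d=d,b=b,e=e)
save('scene0',a); save('side0',b)
for n in('scene','side'): print(n,pose(n)[:3,3].round(3),calibration(n)['k1'])
print(calibration('wrist'))
E
```

```text
pics
{'time': np.float64(0.0), 'q': array([ 7.3912e+01,  5.0110e+00,  1.0033e+01,  9.5098e+01, -1.0000e-03,
        9.0000e+01]), 'qd': array([-0.005,  0.006,  0.017, -0.008, -0.014, -0.035]), 'joint_efforts': array([-1.0000e-03, -5.2039e+01,  4.6481e+01,  1.6000e-02, -0.0000e+00,
        0.0000e+00]), 'ee_pos': array([0.152, 0.528, 0.25 ]), 'tcp_rot': array([-1.79924e+02,  1.00000e-03,  1.63913e+02]), 'wrist_force': array([-0.121,  0.578, -0.392]), 'torque': array([ 0.018,  0.002, -0.033]), 'grasp_force': np.float64(0.0), 'opening': np.float64(0.086)}
scene [-0.117 -0.389  0.79 ] -0.07954296744831832
side [ 0.257 -0.747  0.582] -0.09985086900512276
{'vertical_fov': 67.1671383892874, 'cx': 320.40499062153066, 'cy': 200.21147687969264, 'k1': -0.05655404387710342, 'hand_eye': array([[-1.37439685e-03, -9.61174714e-01, -2.75937094e-01,
         7.00916003e-02],
       [ 9.99998854e-01, -1.14606603e-03, -9.88723867e-04,
         6.20859462e-04],
       [ 6.34094252e-04, -2.75938137e-01,  9.61175188e-01,
        -1.23626835e-01],
       [ 0.00000000e+00,  0.00000000e+00,  0.00000000e+00,
         1.00000000e+00]])}
```

View pics/scene0.png

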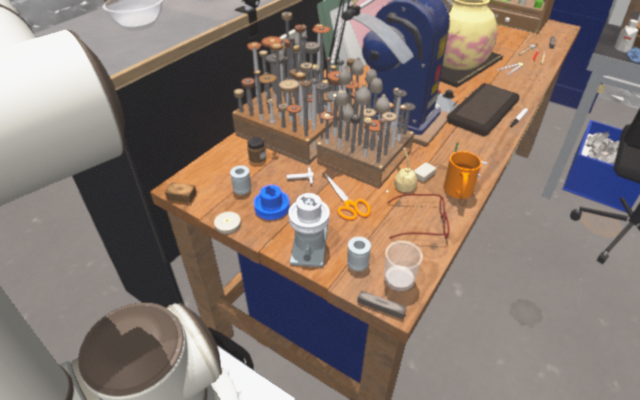

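View pics/side0.png

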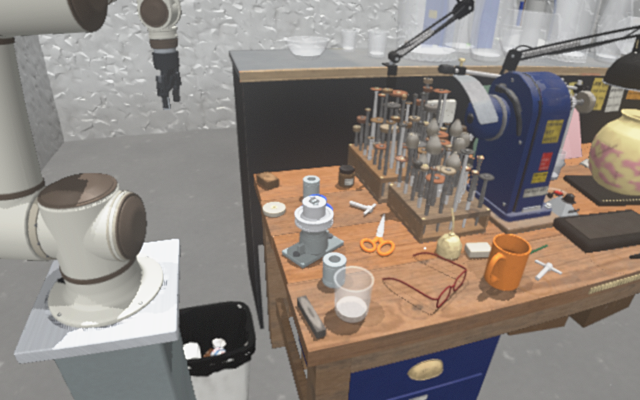

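Scene view: sleeve-like cylinders are at (241,180) and (358,253). The aluminium pulley on the stand is at (309,213), with a blue look-alike at (271,202). The tumbler is at (403,265). The side view agrees: sleeves at (311,187) and (334,268). Next I'll locate them.

```bash
python3 - <<'E'
from h import *
z=np.load('first.npz'); 
for n,im,D in(('scene',z['a'],z['d']),('side',z['b'],z['e'])):
    C=cloud(n,D)
    seeds=dict(A=(241,180),B=(358,253),P=(309,213)) if n=='scene' else dict(A=(311,187),B=(334,268),P=(314,210))
    for k,(u,v) in seeds.items():
        p=C[v-25:v+25,u-25:u+25].reshape(-1,3)
        zs=p[:,2]
        lo,hi=(0.05,0.07) if k!='P' else (0.128,0.142)
        t=p[(zs>lo)&(zs<hi)]
        c,r=cv2.minEnclosingCircle(t[:,:2].astype(np.float32))
        print(n,k,len(t),np.round(c,4),round(r,4),np.median(t[:,2]).round(4), 'base dist',np.hypot(*c).round(3))
    # foot top z 0.012
    u,v=seeds['P']
    p=C[v:v+70,u-50:u+50].reshape(-1,3); t=p[(p[:,2]>.008)&(p[:,2]<.016)]
    c=cv2.minAreaRect(t[:,:2].astype(np.float32)*1000); print('foot',len(t),c)
# tumbler bottoms
a=cv2.resize(z['a'][160:310,220:430],None,fx=3.8,fy=3.8,interpolation=cv2.INTER_CUBIC)[:, :800]; save('crop0',a)
E
```

```text
scene A 251 [0.5185 0.2452] 0.0752 0.0567 base dist 0.574
scene B 293 [ 0.4823 -0.0951] 0.0264 0.0581 base dist 0.492
scene P 331 [0.4691 0.0288] 0.0277 0.1341 base dist 0.47
foot 598 ((476.1430969238281, 41.38037109375), (178.98397827148438, 245.28701782226562), 30.031295776367188)
side A 176 [0.5408 0.2437] 0.0774 0.0575 base dist 0.593
side B 469 [ 0.4718 -0.1363] 0.0697 0.0592 base dist 0.491
side P 267 [0.4717 0.029 ] 0.0278 0.135 base dist 0.473
foot 639 ((443.12054443359375, 78.83306884765625), (188.47740173339844, 306.2926025390625), 37.21548843383789)
```

View pics/crop0.png

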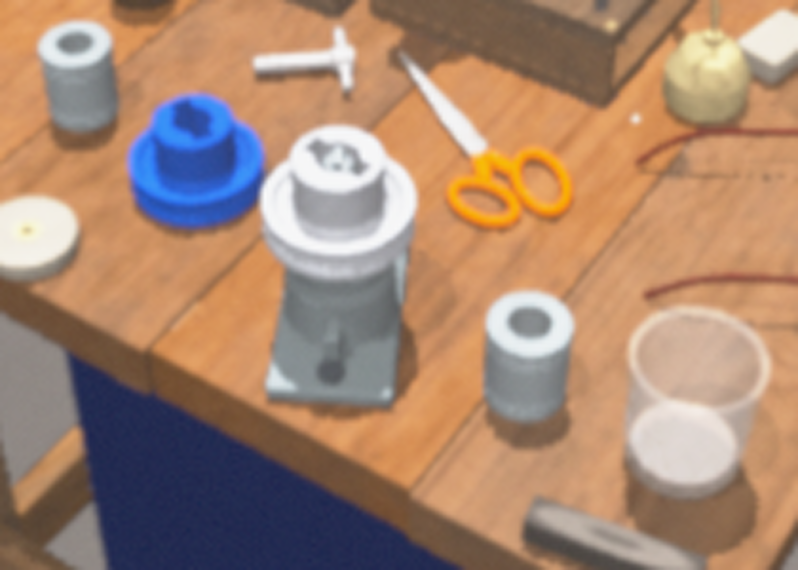

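Sleeve A at (241,180) is the farther one (0.57 m against 0.49 m) and stands opposite the tumbler, so I choose it. The crop shows it at top left, (78,75). The grey pulley on the stand is at (338,190), and the tumbler is on the right. I'll raise the arm and go over the stand for a near look.

play_rows(increments=[[[0, 0, -45], [0, 0, 0], 0], [[0, 0, -90], [0, 0, 0], 0], [[-35, -30, -90], [0, 0, 0], 0], [[-72, -62, -90], [0, 0, 0], 0], [[-109, -95, -90], [0, 0, 0], 0], [[-146, -128, -90], [0, 0, 0], 0], [[-183, -161, -90], [0, 0, 0], 0], [[-220, -194, -90], [0, 0, 0], 0], [[-257, -227, -90], [0, 0, 0], 0], [[-294, -260, -90], [0, 0, 0], 0], [[-331, -293, -90], [0, 0, 0], 0], [[-368, -326, -90], [0, 0, 0], 0], [[-405, -359, -90], [0, 0, 0], 0], [[-444, -391, -90], [0, 0, 0], 0], [[-444, -391, -90], [0, 0, 0], 0], [[-444, -391, -90], [0, 0, 0], 0]])

```text
time: 1.7
ee_pos: [0.4709, 0.0287, 0.3396]
tcp_rot: [-180.0, -0.1, 163.7]
wrist_force: [-0.1, 1.3, -0.4]
opening: 0.0854
grasp_force: 0.0
```

```bash
python3 - <<'E'
from h import *
o=telemetry.get_obs(); a,d=camera('wrist'); np.savez('w1',a=a,d=d,p=o['ee_pos'],r=o['tcp_rot'])
print({k:np.round(o[k],4) for k in('time','q','ee_pos','tcp_rot')})
o=dict(ee_pos=o['ee_pos'],tcp_rot=o['tcp_rot'])
C=cloud('wrist',d,o)
def near(c,rad): return np.hypot(C[...,0]-c[0],C[...,1]-c[1])<rad
m=near((.47,.03),.05)&(C[...,2]>.125)&(C[...,2]<.1395)
c,r=cv2.minEnclosingCircle(C[m][:,:2].astype(np.float32)); print('boss',c,r,np.median(C[m][:,2]))
m=near((.47,.03),.09)&(C[...,2]>.005)&(C[...,2]<.02)
rc=cv2.minAreaRect(C[m][:,:2].astype(np.float32)*1000); print('foot',m.sum(),rc)
m=near((.51,.245),.06)&(C[...,2]>.045)&(C[...,2]<.07)
if m.sum()>10: print('sleeve',cv2.minEnclosingCircle(C[m][:,:2].astype(np.float32)))
save('w1',a)
E
```

```text
{'time': np.float64(1.7), 'q': array([ 3.480900e+00, -2.583400e+00,  1.253920e+01,  1.052165e+02,
        7.600000e-03,  1.973150e+01]), 'ee_pos': array([0.4709, 0.0287, 0.3396]), 'tcp_rot': array([-1.799754e+02, -9.090000e-02,  1.637494e+02])}
boss (0.470837265253067, 0.030019959434866905) 0.02737591788172722 0.13582474391711752
foot 1304 ((470.56549072265625, 30.551929473876953), (140.31451416015625, 75.78765106201172), 28.839111328125)
sleeve ((0.5106819868087769, 0.24467718601226807), 0.05983808636665344)
```

View pics/w1.png

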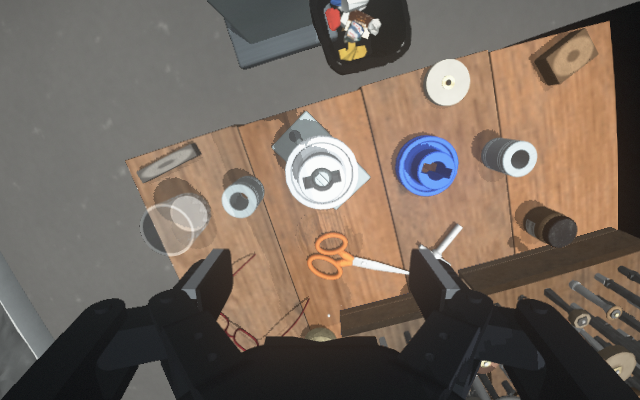

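Wrist view: the pulley boss is centred near (322,180), with its keyways near (305,182) and (341,178). The foot fits at 140×76 mm with a yaw of about 28.8°. The chosen sleeve is at (520,158). Next I'll measure the keyway angle and the sleeve position.

```bash
cat >> h.py <<'E'
def keyway(a,o,c,z,name='wrist'):
    g=cv2.cvtColor(a,cv2.COLOR_RGB2GRAY).astype(np.float32); th=np.radians(np.arange(0,360,2)); prof=0
    for r in(.0155,.017,.0185):
        P=np.c_[c[0]+r*np.cos(th),c[1]+r*np.sin(th),np.full(len(th),z)]; uv=proj(name,P,o).astype(np.float32)
        prof=prof+cv2.remap(g,uv[:,0].reshape(1,-1),uv[:,1].reshape(1,-1),cv2.INTER_LINEAR).ravel()
    d=np.clip(np.median(prof)-prof,0,None)
    return np.degrees(np.angle((d*np.exp(2j*th)).sum()))/2, (prof/3).astype(int)
E
python3 - <<'E'
from h import *
z=np.load('w1.npz'); o=dict(ee_pos=z['p'],tcp_rot=z['r']); a=z['a']
k,p=keyway(a,o,(.4707,.0302),.136); print('keyway',k,p[::2])
C=cloud('wrist',z['d'],o)
m=(np.hypot(C[...,0]-.51,C[...,1]-.245)<.05)&(C[...,2]>.057)&(C[...,2]<.063)
n,l,s,ce=cv2.connectedComponentsWithStats(m.astype(np.uint8))
for i in range(1,n):
    if s[i,4]>30:
        q=C[l==i][:,:2].astype(np.float32); print(s[i],cv2.minEnclosingCircle(q),q.mean(0))
print(C[158,500:535:4].round(3))
E
```

```text
keyway 86.43291251805672 [253 253 253 253 253 253 253 253 253 253 253 253 253 253 249 231 189 137
 128 127 125 126 126 121 119 123 126 156 218 250 252 253 253 252 253 253
 252 253 253 253 252 252 252 252 253 253 252 252 252 252 252 252 252 252
 252 252 252 251 249 246 219 154 121 116 116 115 115 116 117 116 116 123
 161 219 243 249 251 252 252 253 253 253 253 253 253 253 253 253 253 253]
[502 142  17  31 263] ((0.528984785079956, 0.28486868739128113), 0.021049248054623604) [0.5265203  0.28082278]
[[0.528 0.273 0.053]
 [0.528 0.275 0.058]
 [0.529 0.279 0.061]
 [0.543 0.308 0.02 ]
 [0.541 0.309 0.03 ]
 [0.54  0.309 0.04 ]
 [0.539 0.309 0.048]
 [0.538 0.31  0.056]
 [0.538 0.313 0.061]]
```

play_rows(increments=[[[0.6, 1.5, 45], [0, 0, 0], 0], [[0.6, 1.5, 90], [0, 0, 0], 0], [[0.6, 1.5, 135], [0, 0, 0], 0], [[0.6, 1.5, 170], [0, 0, 0], 0], [[0.6, 1.5, 195], [0, 0, 0], 0], [[0.6, 1.5, 211], [0, 0, 0], 0], [[0.6, 1.5, 211], [0, 0, 0], 0], [[0.6, 1.5, 211], [0, 0, 0], 0.3], [[0.6, 1.5, 211], [0, 0, 0], 0.45], [[0.6, 1.5, 211], [0, 0, 0], 0.6], [[0.6, 1.5, 211], [0, 0, 0], 0.6], [[0.6, 1.5, 211], [0, 0, 0], 0.6]], grip_force=40)

```text
time: 2.95
ee_pos: [0.4712, 0.0314, 0.1312]
tcp_rot: [180.0, 0.1, 163.9]
wrist_force: [-1.7, -0.4, 6.1]
opening: 0.0525
grasp_force: 41.0
```

play_rows(increments=[[[0, 0, 0], [0, 0, 6], 0.6], [[0, 0, 0], [0, 0, 13], 0.6], [[0, 0, 0], [0, 0, 20], 0.6], [[0, 0, 0], [0, 0, 27], 0.6], [[0, 0, 0], [0, 0, 34], 0.6], [[0, 0, 0], [0, 0, 41], 0.6], [[0, 0, 0], [0, 0, 48], 0.6], [[0, 0, 0], [0, 0, 54], 0.6], [[0, 0, 0], [0, 0, 57.6], 0.6], [[0, 0, 0], [0, 0, 57.6], 0.6], [[0, 0, 0], [0, 0, 57.6], 0.6]])

```text
time: 4.05
ee_pos: [0.4708, 0.0309, 0.1299]
tcp_rot: [180.0, 0.1, 106.4]
wrist_force: [0.2, -5.6, -0.2]
opening: 0.0527
grasp_force: 42.4
```

play_rows(increments=[[[0, 0, 0], [0, 0, 0], 0.3], [[0, 0, 0], [0, 0, 0], 0], [[0, 0, 0], [0, 0, 0], 0], [[0, 0, 0], [0, 0, 0], 0], [[0, 0, -40], [0, 0, 0], 0], [[0, 0, -80], [0, 0, 0], 0], [[0, 0, -120], [0, 0, 0], 0], [[0, 0, -150], [0, 0, 0], 0], [[0, 0, -150], [0, 0, 0], 0]])

```text
time: 4.95
ee_pos: [0.4716, 0.0315, 0.2836]
tcp_rot: [179.6, 0.1, 106.3]
wrist_force: [-0.1, 0.2, -0.6]
opening: 0.0857
grasp_force: 0.0
```

```bash
cat > look.py <<'E'
from h import *; import sys
n=sys.argv[1]; o=telemetry.get_obs(); a,d=camera('wrist'); np.savez(n,a=a,d=d,p=o['ee_pos'],r=o['tcp_rot'])
print({k:np.round(o[k],4) for k in('time','q','ee_pos','tcp_rot')})
C=cloud('wrist',d,o); m=np.hypot(C[...,0]-.4707,C[...,1]-.0302)<.026
print('heights mm',np.histogram(C[m][:,2],bins=[.04,.1,.11,.114,.118,.122,.13,.134,.138,.15]))
for lo,hi in((.113,.119),(.133,.1395)):
    q=C[(np.hypot(C[...,0]-.4707,C[...,1]-.0302)<.04)&(C[...,2]>lo)&(C[...,2]<hi)]
    if len(q)>30:
        c,r=cv2.minEnclosingCircle(q[:,:2].astype(np.float32)); print('circ',c,r,np.median(q[:,2]))
        print('key',keyway(a,o,(.4707,.0302),(lo+hi)/2)[0])
save(n,a)
E
python3 look.py w2
```

```text
{'time': np.float64(4.95), 'q': array([ 3.81670e+00, -5.06280e+00,  3.78250e+00,  9.84826e+01,
        1.10000e-02,  7.74829e+01]), 'ee_pos': array([0.4716, 0.0315, 0.2836]), 'tcp_rot': array([1.796436e+02, 6.780000e-02, 1.063336e+02])}
heights mm (array([ 173,   88,   51, 1270,   22,  188,  156,   50,   60]), array([0.04 , 0.1  , 0.11 , 0.114, 0.118, 0.122, 0.13 , 0.134, 0.138,
       0.15 ]))
circ (0.46973827481269836, 0.030931709334254265) 0.027181776240468025 0.11606576678509034
key 40.86037409100684
circ (0.47045353055000305, 0.030748112127184868) 0.0075378259643912315 0.13788885685172117
key 29.49783767935238
```

The pulley is home: boss top at 0.116 m, keyway roughly aligned. Next, over to the sleeve.

play_rows(increments=[[[40, 22, -10], [0, 0, 0], 0], [[80, 45, -10], [0, 0, 0], 0], [[120, 67, -10], [0, 0, 0], 0], [[160, 90, -10], [0, 0, 0], 0], [[200, 112, -10], [0, 0, 0], 0], [[236, 133, -10], [0, 0, 0], 0], [[236, 133, -10], [0, 0, 0], 0], [[236, 133, -10], [0, 0, 0], 0]])

```text
time: 5.8
ee_pos: [0.5315, 0.2959, 0.2872]
tcp_rot: [-179.8, 0.0, 106.4]
wrist_force: [-0.2, -0.5, 0.5]
opening: 0.0855
grasp_force: 0.0
```

```bash
python3 - <<'E'
from h import *
o=telemetry.get_obs(); a,d=camera('wrist'); np.savez('w3',a=a,d=d,p=o['ee_pos'],r=o['tcp_rot'])
print({k:np.round(o[k],4) for k in('time','q','ee_pos','tcp_rot')})
C=cloud('wrist',d,o)
m=(np.hypot(C[...,0]-.533,C[...,1]-.296)<.06)&(C[...,2]>.056)&(C[...,2]<.064)
n,l,s,ce=cv2.connectedComponentsWithStats(m.astype(np.uint8))
for i in range(1,n):
    if s[i,4]>100:
        q=C[l==i][:,:2].astype(np.float32); c,r=cv2.minEnclosingCircle(q); print(s[i],c,r,np.median(C[l==i][:,2]))
# obstacles within 140mm
rr=np.hypot(C[...,0]-c[0],C[...,1]-c[1]); an=np.degrees(np.arctan2(C[...,1]-c[1],C[...,0]-c[0]))
for A in range(-180,180,30):
    q=(an>=A)&(an<A+30)&(rr>.03)&(rr<.15)&(C[...,2]>.03)&(C[...,2]<.25)
    if q.sum()>10: print(A,q.sum(),rr[q].min().round(3),C[q][:,2].max().round(3))
save('w3',a)
E
```

```text
{'time': np.float64(5.8), 'q': array([ 2.910900e+01,  1.467530e+01,  2.529660e+01,  1.008061e+02,
       -4.100000e-03,  1.026884e+02]), 'ee_pos': array([0.5315, 0.2959, 0.2872]), 'tcp_rot': array([-1.798207e+02,  4.460000e-02,  1.064207e+02])}
[303 155  42  42 968] (0.5345470905303955, 0.29595524072647095) 0.025249334052205086 0.060107629312174615
-120 1018 0.089 0.058
-90 227 0.093 0.058
0 1070 0.115 0.063
30 251 0.122 0.062
```

View pics/w3.png

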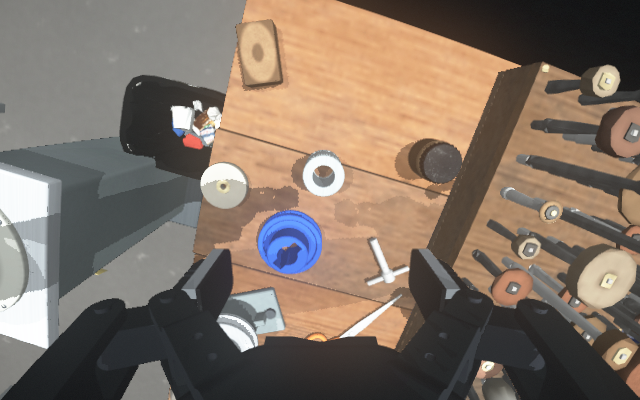

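Wrist view: the sleeve is at (324,175), with the blue pulley at (290,240) and the jar at (436,160), both clear of the fingers. The sleeve's centre is (0.5345, 0.2960). I'll grip and lift it.

play_rows(increments=[[[-0.8, 2.5, 45], [0, 0, 0], 0], [[-0.8, 2.5, 90], [0, 0, 0], 0], [[-0.8, 2.5, 135], [0, 0, 0], 0], [[-0.8, 2.5, 175], [0, 0, 0], 0], [[-0.8, 2.5, 210], [0, 0, 0], 0], [[-0.8, 2.5, 235], [0, 0, 0], 0], [[-0.8, 2.5, 245], [0, 0, 0], 0], [[-0.8, 2.5, 245], [0, 0, 0], 0], [[-0.8, 2.5, 245], [0, 0, 0], 0.3], [[-0.8, 2.5, 245], [0, 0, 0], 0.45], [[-0.8, 2.5, 245], [0, 0, 0], 0.6], [[-0.8, 2.5, 245], [0, 0, 0], 0.6], [[-0.8, 2.5, 245], [0, 0, 0], 0.6]], grip_force=40)

```text
time: 7.15
ee_pos: [0.5353, 0.2955, 0.0463]
tcp_rot: [179.8, -0.0, 106.3]
wrist_force: [-0.7, -1.0, 6.8]
opening: 0.0481
grasp_force: 40.8
```

play_rows(increments=[[[0, 0, -20], [0, 0, 0], 0.6], [[0, 0, -60], [0, 0, 0], 0.6], [[0, 0, -105], [0, 0, 0], 0.6], [[0, 0, -150], [0, 0, 0], 0.6], [[0, 0, -175], [0, 0, 0], 0.6], [[-20, -12, -175], [0, 0, 0], 0.6], [[-55, -32, -175], [0, 0, 0], 0.6], [[-95, -55, -175], [0, 0, 0], 0.6], [[-135, -78, -175], [0, 0, 0], 0.6], [[-175, -101, -175], [0, 0, 0], 0.6], [[-210, -121, -175], [0, 0, 0], 0.6], [[-230, -133, -175], [0, 0, 0], 0.6], [[-236.5, -136.7, -175], [0, 0, 0], 0.6], [[-236.5, -136.7, -175], [0, 0, 0], 0.6], [[-236.5, -136.7, -175], [0, 0, 0], 0.6], [[-236.5, -136.7, -175], [0, 0, 0], 0.6]])

```text
time: 8.75
ee_pos: [0.47, 0.0307, 0.2192]
tcp_rot: [-180.0, -0.0, 106.4]
wrist_force: [-0.2, -0.5, -2.8]
opening: 0.0484
grasp_force: 42.3
```

```bash
python3 - <<'E'
from h import *
o=telemetry.get_obs(); print({k:np.round(o[k],4) for k in('ee_pos','tcp_rot')})
ims=[]
for n in('scene','side'):
    a,d=camera(n); C=cloud(n,d)
    u,v=proj(n,[.4706,.0306,.15])[0].astype(int); ims.append(cv2.resize(a[v-60:v+60,u-60:u+60],(400,400),interpolation=cv2.INTER_CUBIC))
    for lo,hi in((.185,.235),):
        m=(np.hypot(C[...,0]-.4706,C[...,1]-.0306)<.04)&(C[...,2]>.175)&(C[...,2]<.2)
        q=C[m]; print(n,m.sum())
        # circle fit r=25
        from scipy.optimize import least_squares
        f=least_squares(lambda c:np.hypot(q[:,0]-c[0],q[:,1]-c[1])-.025,[.4706,.0306],loss='soft_l1',f_scale=.001); print(f.x.round(4))
save('pl',np.hstack(ims))
a,d=camera('wrist'); C=cloud('wrist',d,o)
m=(np.hypot(C[...,0]-.4706,C[...,1]-.0306)<.04)&(C[...,2]>.222)&(C[...,2]<.245); q=C[m]
if m.sum()>50: print('wrist top',m.sum(),cv2.minEnclosingCircle(q[:,:2].astype(np.float32)),np.median(q[:,2]))
E
```

```text
{'ee_pos': array([0.47  , 0.0307, 0.2192]), 'tcp_rot': array([-1.799979e+02, -1.280000e-02,  1.063882e+02])}
scene 205
[0.4695 0.0307]
side 226
[0.471  0.0323]
wrist top 10531 ((0.4676481783390045, 0.03849458321928978), 0.03773237392306328) 0.2328480821368047
```

View pics/pl.png

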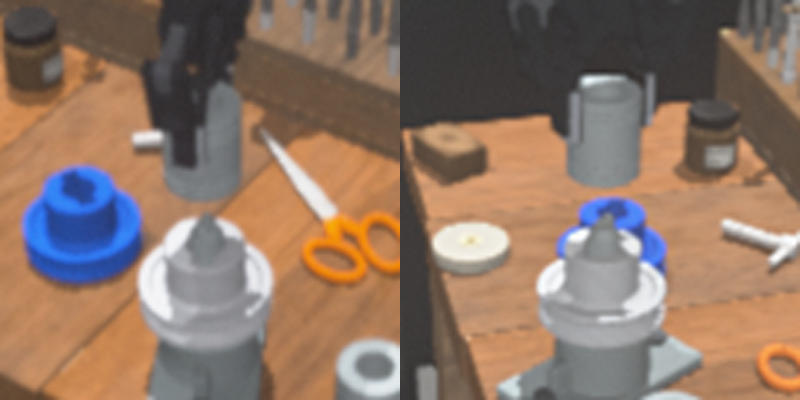

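Both views show the sleeve gripped upright and over the shaft axis, with its fitted centre within about 1 mm. The pulley is home. I'll lower it slowly.

play_rows(increments=[[[0, 0, 10], [0, 0, 0], 0.6], [[0, 0, 20], [0, 0, 0], 0.6], [[0, 0, 28], [0, 0, 0], 0.6], [[0, 0, 34], [0, 0, 0], 0.6], [[0, 0, 40], [0, 0, 0], 0.6], [[0, 0, 46], [0, 0, 0], 0.6], [[0, 0, 50], [0, 0, 0], 0.6], [[0, 0, 50], [0, 0, 0], 0.6]])

```text
time: 9.7
ee_pos: [0.4695, 0.0297, 0.1687]
tcp_rot: [-180.0, -0.0, 106.3]
wrist_force: [0.1, -1.0, -2.3]
opening: 0.048
grasp_force: 42.3
```

play_rows(increments=[[[0, 0, 3], [0, 0, 0], 0.6], [[0, 0, 5], [0, 0, 0], 0.6], [[0, 0, 6], [0, 0, 0], 0.6], [[0, 0, 6], [0, 0, 0], 0.6]])

```text
time: 10.1
ee_pos: [0.4697, 0.0297, 0.1632]
tcp_rot: [-180.0, -0.0, 106.3]
wrist_force: [-0.7, 0.7, -2.3]
opening: 0.0483
grasp_force: 42.3
```

play_rows(increments=[[[0, 0, 1], [0, 0, 0], 0.6], [[0, 0, 1.5], [0, 0, 0], 0.6], [[0, 0, 1.5], [0, 0, 0], 0.6]])

```text
time: 10.4
ee_pos: [0.4699, 0.0297, 0.1623]
tcp_rot: [180.0, 0.0, 106.3]
wrist_force: [-1.3, 0.3, 3.8]
opening: 0.0478
grasp_force: 42.7
```

Contact is made at the expected height, so I'll release and rise.

play_rows(increments=[[[0, 0, 0], [0, 0, 0], 0.4], [[0, 0, 0], [0, 0, 0], 0.2], [[0, 0, 0], [0, 0, 0], 0], [[0, 0, 0], [0, 0, 0], 0], [[0, 0, 0], [0, 0, 0], 0], [[0, 0, -30], [0, 0, 0], 0], [[0, 0, -70], [0, 0, 0], 0], [[0, 0, -110], [0, 0, 0], 0], [[0, 0, -150], [0, 0, 0], 0], [[0, 0, -170], [0, 0, 0], 0], [[0, 0, -170], [0, 0, 0], 0], [[0, 0, -170], [0, 0, 0], 0]])

```text
time: 11.6
ee_pos: [0.47, 0.0298, 0.3315]
tcp_rot: [180.0, 0.0, 106.3]
wrist_force: [0.7, -0.4, 0.1]
opening: 0.0855
grasp_force: 0.0
```

```bash
python3 - <<'E'
from h import *
o=telemetry.get_obs(); print({k:np.round(o[k],4) for k in('time','ee_pos','wrist_force')})
a,d=camera('wrist'); C=cloud('wrist',d,o); r=np.hypot(C[...,0]-.4706,C[...,1]-.0306)
q=C[(r<.035)&(C[...,2]>.165)&(C[...,2]<.19)]; print('top',cv2.minEnclosingCircle(q[:,:2].astype(np.float32)),np.median(q[:,2]),q[:,2].std())
A=np.c_[q[:,:2]-q[:,:2].mean(0),np.ones(len(q))]; print('slope',np.linalg.lstsq(A,q[:,2],rcond=None)[0])
q=C[(r>.036)&(r<.043)&(C[...,2]>.06)&(C[...,2]<.11)]; print('rim',len(q),np.median(q[:,2]))
b,_=camera('side'); u,v=proj('side',[.4706,.0306,.1])[0].astype(int)
u2,v2=proj('wrist',[.4706,.0306,.176],o)[0].astype(int)
save('fin',np.hstack([cv2.resize(x,(400,400),interpolation=cv2.INTER_CUBIC) for x in(b[v-70:v+70,u-70:u+70],a[max(v2-80,0):v2+80,u2-80:u2+80])]))
E
```

```text
{'time': np.float64(11.6), 'ee_pos': array([0.47  , 0.0298, 0.3315]), 'wrist_force': array([ 0.7056, -0.3928,  0.0698])}
top ((0.4698762595653534, 0.030530733987689018), 0.025250378996133804) 0.17605190558581055 0.0020874868117980827
slope [ 0.0038572  -0.0046285   0.17560537]
rim 778 0.0838008195959449
```

View pics/fin.png

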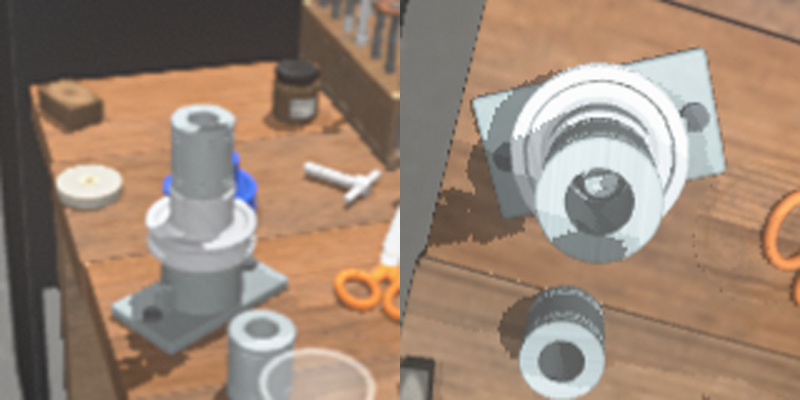

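The sleeve stands square on the boss: top at 0.176 m, centred within 1 mm, level. The pulley rim is at 0.084 m, so it is home.

```bash
python3 -c "
from h import *
print(workorder.job_done())"
```

```text
the job is handed in; nothing more can be done
None
```

The job is handed in: the pulley is home on the keys, the sleeve stands square on its boss within 1 mm of the axis, the arm never went near the tumbler, and the last move ended at about 11.6 s; no verdict came back.

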